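# Tea infuser from the right compartment

### The job

The tea infuser is in the compartment of the wooden tea organiser whose lid has the straight bar handle. Lift off only that lid and set it down right way up in the middle of the copper-coloured tray, then take out the infuser and stand it upright in the middle of the top white saucer. Leave the other two lids closed and do not disturb the two glass cups beside the organiser.

Things in the scene. Friction and masses are not known exactly. Their poses are not given: they have to be found in the camera images.
- lid_bar: Wooden box lid 100 x 100 x 48 mm, hollow, open below (walls 7, top 6), 0.22 kg, loose; rests on its compartment's rim, lifts straight off (raise 40 mm to clear the infuser). Origin: centre of underside, z up. Handle: steel bar bridge over the middle, 64 mm long along the lid's y, 14 wide along x, 62 to 82 mm above the origin, posts at y = +-25. Grip it across, closing along the lid's x.
- infuser: Stainless steel tea infuser: upright cylinder, 34 mm diameter, 64 mm tall, 0.09 kg, loose. Origin: centre of underside, z up. Stands under lid_bar, at most 8 mm off the compartment's centre, 16 mm above the worktop; lid off, its upper 34 mm stand above the rim. Grip it near the top, closing along the lid's x: neighbouring lids rise on the y sides only.
- organiser: Fixed wooden tea organiser, 110 mm (x) by 330 mm (y), rim 46 mm above the worktop. Origin: centre of underside. Three compartments in a row along its y, 110 mm between centres, each 80 x 80 mm inside, 30 mm deep, closed by the three lids in any order. Lies across in front of the robot, turned up to 6 degrees. Neighbouring lids rise 48 mm above the rim, their handles up to 36 mm more.
- tray: Copper-coloured aluminium tray, 170 mm (x) by 210 mm (y), fixed, empty, flat floor 4 mm above its origin, rim 10 mm tall and 3 mm thick. Origin: centre of its underside. It lies between robot and organiser, on the left or on the right.
- saucer_in (a point): Centre of the flat floor of the top saucer of a stack of white saucers (146 mm across, fixed). The floor, about 44 mm in radius, lies 21 mm above the worktop; its flaring rim rises 8 mm above the floor. It stands between robot and organiser, on the side where the tray is not.
- lid_ball: Same light wooden box lid as lid_bar (100 x 100 x 48 mm, loose, origin at the centre of its underside), but its steel handle is a ball, 28 mm in diameter, top 84 mm above the origin. Closes another compartment; stays shut. 
- lid_disc: Same light wooden box lid as lid_bar (100 x 100 x 48 mm, loose, origin at the centre of its underside), but its steel handle is a flat round disc, 48 mm in diameter, 8 mm thick, top 70 mm above the origin. Closes another compartment; stays shut. 
- cup_left: Clear drinking glass, 70 mm across the rim, 75 mm tall, loose, standing on the worktop at the left end (+y) of the organiser. Origin at the centre of its underside. A bystander.
- cup_right: Clear drinking glass, 70 mm across the rim, 75 mm tall, loose, standing on the worktop at the right end (-y) of the organiser. Origin at the centre of its underside. A bystander.
Things that resemble listed ones, but are neither listed nor needed, are in the scene too. What is shaped like the lid_bar but blue or purple is not meant. Leave any blue look-alike of the lid_disc alone.

How it is judged:
On the way:
1. the bar-handled lid lies right way up on the tray, let go (x of lid_bar in the frame of tray between -0.045 and 0.045 m and y of lid_bar in the frame of tray between -0.065 and 0.065 m and z of lid_bar in the frame of tray between -0.005 and 0.013 m and angle between lid_bar's own z axis and vertical below 0.17 rad and linear speed of lid_bar below 0.03 m/s and contact force between the fingers and lid_bar below 0.1 N), for 0.2 s.
At the end, for the whole second after the job is handed in: Bar lid level (10 deg) on the tray floor, centre within 45 mm (x) and 65 mm (y) of its middle, height within 9 mm; infuser upright (10 deg), at rest on the top saucer, within 30 mm of its centre, height within 8 mm; other lids moved under 15 mm, cups under 30 mm, all upright (x of lid_bar in the frame of tray between -0.045 and 0.045 m and y of lid_bar in the frame of tray between -0.065 and 0.065 m and z of lid_bar in the frame of tray between -0.005 and 0.013 m and angle between each of lid_bar, infuser, lid_ball, lid_disc, cup_left, cup_right's own z axis and vertical below 0.17 rad and linear speed of each of lid_bar, infuser below 0.03 m/s and horizontal distance between infuser and saucer_in below 0.03 m and z of infuser in the frame of saucer_in between -0.008 and 0.008 m and distance of each of lid_ball, lid_disc from where it was at the start of the episode below 0.015 m and distance of each of cup_left, cup_right from where it was at the start of the episode below 0.03 m); the robot touches nothing.
It fails at once if another lid is opened or shifted by 15 mm or more (distance of any of lid_ball, lid_disc from where it was at the start of the episode above 0.015 m).
It fails at once if a glass cup is knocked over or shifted by 30 mm or more (distance of any of cup_left, cup_right from where it was at the start of the episode above 0.03 m or angle between any of cup_left, cup_right's own z axis and vertical above 0.3 rad).
It also fails if it takes over 56 s, if anything falls off the work surface, if the arm or the gripper's body presses on something with over 40 N, if the wrist force passes 120 N, or if a joint passes its speed limit or range.

### The arm

A 6-joint arm with a two-finger parallel gripper is mounted at the origin on the work surface. World frame = base frame: x ahead of the robot, y to its left, z up, the work surface at z = 0. Lengths are in m, angles in rad, forces in N, time in s.
With the tool pointing down it reaches from about 0.35 to 0.85 m from the base axis. Payload 8.1 kg.
Tool frame: the origin (TCP) lies on the mounting face of the last link; the fingertips stand 186 mm ahead of it and the grasp point (between the pads) lies 167 mm ahead of it; z points along the fingers, y is the line along which they close (so a half turn about z gives the same grasp; the last joint's range is limited). The gripper opens to 93 mm and grips with 3 to 60 N. Pads are 15 mm wide; open, the fingers measure 128 mm over their backs; the gripper's body (75 mm by 188 mm) begins 65 mm behind the grasp point.
Start: joints at [-1.403, 0.13, 1.488, -0, 1.523, -0.085], TCP at [0.15, -0.581, 0.405] pointing down, gripper open.
Joint ranges: [-2.96, 2.96], [-0.89, 2.26], [0.02, 2.5], [-1.34, 4.48], [0, 2.73], [-2.66, 2.66]. Speed limits (rad/s): [2.39, 2.39, 2.79, 3.14, 3.14, 3.14].

### API

Orientations are given as a rotation vector (axis times angle).
In Python, from plant import read_state, read_camera, camera_params, close_job gives the robot as it stands. The module is installed in compiled form; this text tells all that it offers.
- The arm moves only by the tool servo_tool, never from a script. Its argument "increments" is a list of rows, each an object with "slide": the shift along the tool's x, y, z in mm, a list of three; "dr": the turn, a rotation vector about the tool's x, y, z in rad, a list of three; "jaw": the closure, from 0 (fully open) to 1 (shut). In form: [{"slide": [x, y, z], "dr": [ax, ay, az], "jaw": jaw}, ...]. A call has 1 to 20 rows; each row is the pose to reach, as a shift and turn from the pose commanded when the call began, along the tool's axes at that moment; what a row does not reach only later rows make up. A row lasts 1/10 s, in which the tool goes at most 50 mm and 8.59 degrees, less where a joint would pass 70% of its speed; a pose out of reach is approached as far as the arm can. A call with a gripper value outside its range is refused whole. The fingers move at their own pace and stop on an object; "force" is the grip in N (left out, the last holds). Time passes only in rows, so rows that repeat a pose let the fingers close. It gives the time, the measured TCP pose, the force, the opening and the grip force at its end, in the units of the state.
- read_state(): the state, without advancing time (a new reading comes with each control period).
- read_camera(name): name is "side" or "top" or "wrist"; returns (picture, depth): 420x560x3 uint8, red, green, blue; 420x560 float32, m along the optical axis (not along the pixel's ray), 0 where there is no reading.
- camera_params(name): a dict with "fx", "fy", "cx", "cy" (pixels), "rvec" (rotation vector, rad) and "tvec" (3), from world to camera coordinates, as OpenCV has them. Camera axes: x right, y down, z forward; pixel columns grow to the right and rows downward; lengths in m; the calibration is good to about 2 mm. A picture is of the moment at which its call begins: read the wrist's pose just before it. camera_params takes no time and is no camera call; for the wrist camera it gives the pose at the moment of the call.
- close_job(): hands the job in; it is judged then, once.
The state is a dict: "t": time; "q": joint angles; "dq": joint speeds; "joint_torque": joint torques, N m; "tool_pos": TCP position; "orientation": TCP orientation; "force": force on the tool from outside, world axes, zero at the start; "wrist_torque": the same for the moment, N m; "opening": finger opening in m; "gripper_force": force on a finger pad.
Only numpy, scipy, OpenCV 4.12 (cv2) and the standard library are available. Lean on these libraries where they do the work, as an engineer would, in place of code of your own. Each camera call takes 0.05 s, during which the arm holds its last target. There are 200 camera calls.

## Working session

There is one attempt and no reset: what is moved stays moved. The work goes in short steps, Python scripts to look and compute and a tool call to move; the robot and the scene stay as the last step left them, time stands still between calls to the robot, and variables do not carry over. Pictures are saved under pics/ and viewed, at most 10 in all, crops included, and the job is handed in when it is done.

Besides the shell and the picture viewer there is one more tool, called after "Call:" as name(argument=value, ...), one argument or row to a line, values as JSON. servo_tool: Moves the arm, as the interface text tells. Its arguments: {"type":"object","properties":{"increments":{"type":"array"},"force":{"type":"number"}},"required":["increments"]}

```bash
mkdir -p pics; cat > h.py <<'E'
import numpy as np, cv2
from plant import *
def pts(name):
    p=camera_params(name); im,d=read_camera(name)
    R=cv2.Rodrigues(np.array(p['rvec'],float))[0]; t=np.array(p['tvec'])
    v,u=np.mgrid[:420,:560]
    c=np.stack([(u-p['cx'])/p['fx']*d,(v-p['cy'])/p['fy']*d,d],-1)
    W=(c-t)@R
    W[d==0]=np.nan
    return im,W
def save(n,im): cv2.imwrite('pics/'+n+'.png',im[...,::-1])
E
python3 - <<'E'
from h import *
s=read_state(); print(s)
for n in ['top','side']:
    im,W=pts(n); save(n+'0',im); np.savez('/tmp/'+n,im=im,W=W); print(n,camera_params(n))
E
```

```text
{'t': 0.0, 'q': array([-1.40340722e+00,  1.31160833e-01,  1.48928242e+00, -5.49199372e-07,
        1.52300530e+00, -8.53868622e-02]), 'dq': array([-0.00011123, -0.00011559, -0.0003745 ,  0.0010011 , -0.000932  ,
       -0.00084884]), 'joint_torque': array([-2.93078156e-04, -5.59838605e+01, -4.91761458e+01,  7.65589136e-02,
        3.52231564e-02, -1.51863374e-04]), 'tool_pos': array([ 0.15004599, -0.58069615,  0.40368561]), 'orientation': array([-3.11469472e+00, -3.95769608e-01,  1.20284913e-04]), 'force': array([-0.50086478, -0.69863173, -0.2548309 ]), 'wrist_torque': array([-0.00790481, -0.01404696,  0.05507357]), 'gripper_force': 0.0, 'opening': 0.09308981815908494}
top {'fx': 407.04472438979093, 'fy': 407.04472438979093, 'cx': 279.2759509593942, 'cy': 215.93897000229236, 'rvec': array([ 2.12502365, -2.1694162 ,  0.19234116]), 'tvec': array([0.00404799, 0.59140405, 0.83566514])}
side {'fx': 390.0136075016094, 'fy': 390.0136075016094, 'cx': 282.1078906362556, 'cy': 209.4983849738939, 'rvec': array([ 0.99519932, -2.51718976,  0.99739959]), 'tvec': array([0.44221728, 0.34349579, 0.61126685])}
```

View pics/top0.png

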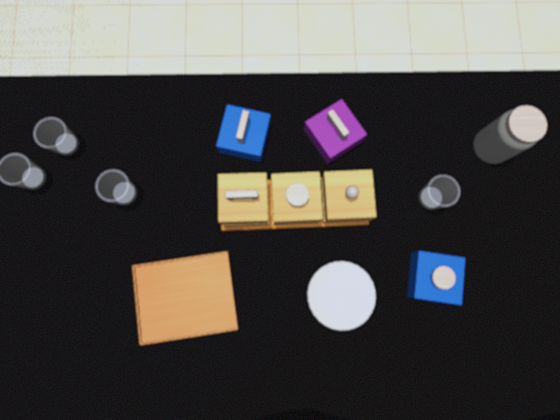

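View pics/side0.png

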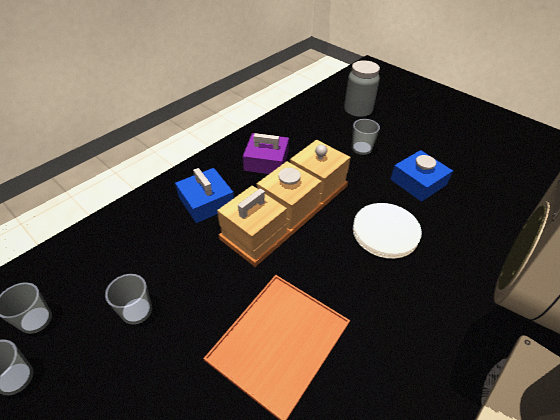

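The top view shows the bar lid at the left end of the organiser (242,195), with the disc lid in the middle (298,195) and the ball lid at the right (350,192). The tray is at (185,298), the saucer at (342,296), and the cups at (115,187) and (440,192). The side view agrees, and the blue and purple bar lids stand behind the organiser.

```bash
cat > m.py <<'E'
from h import *
z=np.load('/tmp/top.npz'); im,W=z['im'],z['W']
hsv=cv2.cvtColor(im,cv2.COLOR_RGB2HSV)
def rect(m,name):
    P=W[m]; P=P[~np.isnan(P).any(1)]
    r=cv2.minAreaRect(P[:,:2].astype(np.float32)); print(name,len(P),'c',np.round(r[0],4),'wh',np.round(r[1],3),'ang',round(r[2],2),'med',np.round(np.median(P,0),4), 'mean',np.round(P.mean(0),4))
def box(u0,v0,u1,v1):
    m=np.zeros(im.shape[:2],bool); m[v0:v1,u0:u1]=1; return m
Z=W[...,2]; H,S,V=[hsv[...,i] for i in range(3)]
print(hsv[298,185],hsv[210,242],hsv[195,242],hsv[296,342])
k=np.ones((3,3),np.uint8)
er=lambda m:cv2.morphologyEx(m.astype(np.uint8),cv2.MORPH_OPEN,k).astype(bool)
rect(er(box(120,240,250,355)&(S>100)&(V>80)),'tray')
rect(er(box(300,255,385,340)&(S<60)&(V>120)),'saucer')
rect(er(box(210,165,275,225)&(Z>.084)&(Z<.1)),'lidtop')
rect(er(box(210,165,385,235)&(Z>.084)&(Z<.1)),'alllids')
rect(box(210,165,275,225)&(Z>.117),'bar')
rect(box(210,165,275,225)&(S<70)&(V>100),'barcol')
rect(er(box(210,95,275,165)&(Z>.035)&(Z<.06)),'bluelid')
rect(er(box(300,95,370,165)&(Z>.035)&(Z<.06)),'purple')
rect(box(210,95,275,165)&(Z>.07),'bluebar')
E
python3 m.py
```

```text
[ 17 118 216] [ 21 103 215] [ 90   4 214] [114  18 231]
tray 8124 c [0.4222 0.2053] wh [0.178 0.219] ang 7.41 med [0.4202 0.2052 0.0037] mean [0.4209 0.2047 0.0039]
saucer 3790 c [ 0.4181 -0.1429] wh [0.152 0.151] ang 88.72 med [ 0.4183 -0.1395  0.0214] mean [ 0.4186 -0.1395  0.0211]
lidtop 2077 c [0.6266 0.0597] wh [0.101 0.117] ang 0.91 med [0.6199 0.0669 0.0932] mean [0.6253 0.0667 0.0932]
alllids 6056 c [ 0.6266 -0.0437] wh [0.103 0.324] ang 0.66 med [ 0.6215 -0.048   0.093 ] mean [ 0.6254 -0.0454  0.093 ]
bar 247 c [0.6255 0.0677] wh [0.062 0.014] ang 88.63 med [0.6254 0.0684 0.1268] mean [0.6254 0.0682 0.1264]
barcol 280 c [0.6299 0.0703] wh [0.022 0.067] ang 1.79 med [0.6244 0.0695 0.1265] mean [0.6251 0.0688 0.124 ]
bluelid 1734 c [0.79   0.0679] wh [0.1   0.102] ang 76.26 med [0.785  0.0667 0.0471] mean [0.786  0.0681 0.047 ]
purple 1699 c [ 0.7912 -0.14  ] wh [0.101 0.101] ang 31.81 med [ 0.786  -0.1361  0.0467] mean [ 0.7874 -0.1383  0.0465]
bluebar 208 c [0.7888 0.0681] wh [0.014 0.064] ang 75.79 med [0.7879 0.0684 0.0808] mean [0.7877 0.0678 0.0802]
```

```bash
cat > go.py <<'E'
import sys; from h import *
from scipy.spatial.transform import Rotation as Ro
x,y,z,yaw=map(float,sys.argv[1:5])  # TCP target, tool-x yaw deg
s=read_state(); R=Ro.from_rotvec(s['orientation'])
T=Ro.from_matrix(np.c_[[np.cos(np.radians(yaw)),np.sin(np.radians(yaw)),0],[np.sin(np.radians(yaw)),-np.cos(np.radians(yaw)),0],[0,0,-1]])
print('t',s['t'],'pos',s['tool_pos'].round(4),'q',s['q'].round(2),'open',s['opening'],'slide',(R.inv().apply(np.array([x,y,z])-s['tool_pos'])*1000).round(1),'dr',(R.inv()*T).as_rotvec().round(4))
E
python3 go.py .625 .068 .40 90
```

```text
t 0.1 pos [ 0.1501 -0.5807  0.4038] q [-1.4   0.13  1.49 -0.    1.52 -0.09] open 0.09336353460342867 slide [ 622.1 -509.3    4.7] dr [-1.300e-03 -1.200e-03 -1.318e+00]
```

Call:
servo_tool(
  increments=[
    {"slide": [622,-509,5],"dr": [0,0,-1.318],"jaw": 0},
    {"slide": [622,-509,5],"dr": [0,0,-1.318],"jaw": 0},
    {"slide": [622,-509,5],"dr": [0,0,-1.318],"jaw": 0},
    {"slide": [622,-509,5],"dr": [0,0,-1.318],"jaw": 0},
    {"slide": [622,-509,5],"dr": [0,0,-1.318],"jaw": 0},
    {"slide": [622,-509,5],"dr": [0,0,-1.318],"jaw": 0},
    {"slide": [622,-509,5],"dr": [0,0,-1.318],"jaw": 0},
    {"slide": [622,-509,5],"dr": [0,0,-1.318],"jaw": 0},
    {"slide": [622,-509,5],"dr": [0,0,-1.318],"jaw": 0},
    {"slide": [622,-509,5],"dr": [0,0,-1.318],"jaw": 0},
    {"slide": [622,-509,5],"dr": [0,0,-1.318],"jaw": 0},
    {"slide": [622,-509,5],"dr": [0,0,-1.318],"jaw": 0},
    {"slide": [622,-509,5],"dr": [0,0,-1.318],"jaw": 0},
    {"slide": [622,-509,5],"dr": [0,0,-1.318],"jaw": 0},
    {"slide": [622,-509,5],"dr": [0,0,-1.318],"jaw": 0},
    {"slide": [622,-509,5],"dr": [0,0,-1.318],"jaw": 0},
    {"slide": [622,-509,5],"dr": [0,0,-1.318],"jaw": 0},
    {"slide": [622,-509,5],"dr": [0,0,-1.318],"jaw": 0},
    {"slide": [622,-509,5],"dr": [0,0,-1.318],"jaw": 0},
    {"slide": [622,-509,5],"dr": [0,0,-1.318],"jaw": 0},
  ],
)

```text
t: 2.1
tool_pos: [0.6245, 0.0661, 0.4001]
orientation: [2.223, 2.219, -0.0]
force: [-0.3, 0.2, 0.3]
opening: 0.093
gripper_force: 0.0
```

```bash
python3 go.py .6254 .068 .287 90; python3 - <<'E'
from h import *
im,W=pts('wrist'); save('w1',im); np.savez('/tmp/wrist',im=im,W=W)
E
```

```text
t 2.1 pos [0.6245 0.0661 0.4001] q [ 0.02  0.21  1.41 -0.    1.52  0.03] open 0.09300888031513904 slide [  1.9   0.8 113.1] dr [ 0.0002  0.0003 -0.0016]
```

View pics/w1.png

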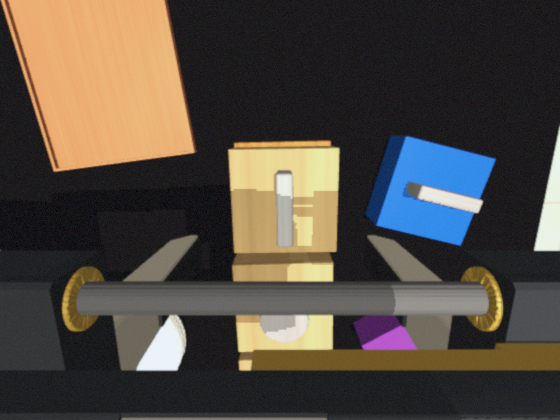

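The wrist view shows the bar at (284,210), centred between the fingers with no visible yaw error. I'm going down to grip it.

Call:
servo_tool(
  increments=[
    {"slide": [2,1,50],"dr": [0,0,0],"jaw": 0},
    {"slide": [2,1,90],"dr": [0,0,0],"jaw": 0},
    {"slide": [2,1,113],"dr": [0,0,0],"jaw": 0},
    {"slide": [2,1,113],"dr": [0,0,0],"jaw": 0},
    {"slide": [2,1,113],"dr": [0,0,0],"jaw": 1},
    {"slide": [2,1,113],"dr": [0,0,0],"jaw": 1},
    {"slide": [2,1,113],"dr": [0,0,0],"jaw": 1},
    {"slide": [2,1,113],"dr": [0,0,0],"jaw": 1},
    {"slide": [2,1,113],"dr": [0,0,0],"jaw": 1},
    {"slide": [2,1,113],"dr": [0,0,0],"jaw": 1},
    {"slide": [2,1,113],"dr": [0,0,0],"jaw": 1},
    {"slide": [2,1,113],"dr": [0,0,0],"jaw": 1},
  ],
  force=30,
)

```text
t: 3.35
tool_pos: [0.626, 0.0695, 0.2867]
orientation: [-2.221, -2.221, 0.0]
force: [-0.1, -1.3, -0.9]
opening: 0.0336
gripper_force: 0.0
```

Call:
servo_tool(
  increments=[
    {"slide": [0,0,0],"dr": [0,0,0],"jaw": 1},
    {"slide": [0,0,0],"dr": [0,0,0],"jaw": 1},
    {"slide": [0,0,0],"dr": [0,0,0],"jaw": 1},
    {"slide": [0,0,0],"dr": [0,0,0],"jaw": 1},
    {"slide": [0,0,0],"dr": [0,0,0],"jaw": 1},
    {"slide": [0,0,-5],"dr": [0,0,0],"jaw": 1},
    {"slide": [0,0,-15],"dr": [0,0,0],"jaw": 1},
    {"slide": [0,0,-30],"dr": [0,0,0],"jaw": 1},
    {"slide": [0,0,-50],"dr": [0,0,0],"jaw": 1},
    {"slide": [0,0,-75],"dr": [0,0,0],"jaw": 1},
    {"slide": [0,0,-90],"dr": [0,0,0],"jaw": 1},
    {"slide": [0,0,-100],"dr": [0,0,0],"jaw": 1},
    {"slide": [0,0,-100],"dr": [0,0,0],"jaw": 1},
  ],
)

```text
t: 4.65
tool_pos: [0.6264, 0.0695, 0.389]
orientation: [2.22, 2.22, 0.004]
force: [-0.1, -0.6, -2.7]
opening: 0.0137
gripper_force: 30.0
```

```bash
python3 go.py .421 .205 .387 90; python3 - <<'E'
from h import *
im,W=pts('side'); save('s1',im)
im,W=pts('top'); np.savez('/tmp/top1',im=im,W=W)
E
```

```text
t 4.65 pos [0.6264 0.0695 0.389 ] q [ 0.03  0.22  1.42 -0.    1.5   0.03] open 0.013691412359563478 slide [ 135.5 -205.4    1.3] dr [ 0.0034 -0.0001 -0.    ]
```

View pics/s1.png

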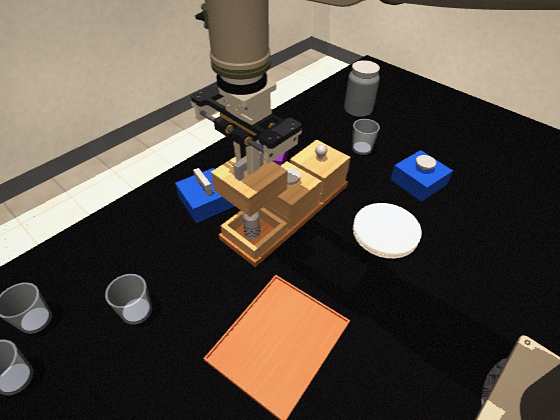

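The lid is lifted level, and the infuser stands in the open compartment at (252,222). I'm carrying the lid to the tray.

Call:
servo_tool(
  increments=[
    {"slide": [20,-30,0],"dr": [0,0,0],"jaw": 1},
    {"slide": [42,-64,0],"dr": [0,0,0],"jaw": 1},
    {"slide": [64,-98,0],"dr": [0,0,0],"jaw": 1},
    {"slide": [86,-132,0],"dr": [0,0,0],"jaw": 1},
    {"slide": [108,-166,10],"dr": [0,0,0],"jaw": 1},
    {"slide": [125,-192,40],"dr": [0,0,0],"jaw": 1},
    {"slide": [135,-205,75],"dr": [0,0,0],"jaw": 1},
    {"slide": [135,-205,105],"dr": [0,0,0],"jaw": 1},
    {"slide": [135,-205,125],"dr": [0,0,0],"jaw": 1},
    {"slide": [135,-205,133],"dr": [0,0,0],"jaw": 1},
    {"slide": [135,-205,138],"dr": [0,0,0],"jaw": 1},
    {"slide": [135,-205,140],"dr": [0,0,0],"jaw": 1},
    {"slide": [135,-205,141],"dr": [0,0,0],"jaw": 1},
    {"slide": [135,-205,142],"dr": [0,0,0],"jaw": 1},
    {"slide": [135,-205,142],"dr": [0,0,0],"jaw": 1},
  ],
)

```text
t: 6.25
tool_pos: [0.4214, 0.2045, 0.2454]
orientation: [2.221, 2.221, 0.002]
force: [0.3, -0.4, -2.6]
opening: 0.0138
gripper_force: 30.0
```

```bash
python3 go.py .421 .205 .245 90; python3 -c "
from plant import *;print(read_state()['force'])"
```

```text
t 6.25 pos [0.4214 0.2045 0.2454] q [ 0.34 -0.09  2.01  0.    1.22  0.34] open 0.013793180054442232 slide [ 0.5 -0.4  0.4] dr [ 0.0011 -0.0004 -0.0001]
[ 0.25838699 -0.3721766  -2.56088657]
```

Call:
servo_tool(
  increments=[
    {"slide": [0,0,1],"dr": [0,0,0],"jaw": 1},
    {"slide": [0,0,2],"dr": [0,0,0],"jaw": 1},
    {"slide": [0,0,2],"dr": [0,0,0],"jaw": 1},
    {"slide": [0,0,2],"dr": [0,0,0],"jaw": 0.5},
    {"slide": [0,0,2],"dr": [0,0,0],"jaw": 0.5},
    {"slide": [0,0,2],"dr": [0,0,0],"jaw": 0.3},
    {"slide": [0,0,2],"dr": [0,0,0],"jaw": 0},
    {"slide": [0,0,2],"dr": [0,0,0],"jaw": 0},
    {"slide": [0,0,2],"dr": [0,0,0],"jaw": 0},
    {"slide": [0,0,-30],"dr": [0,0,0],"jaw": 0},
    {"slide": [0,0,-70],"dr": [0,0,0],"jaw": 0},
    {"slide": [0,0,-110],"dr": [0,0,0],"jaw": 0},
    {"slide": [0,0,-110],"dr": [0,0,0],"jaw": 0},
  ],
)

```text
t: 7.55
tool_pos: [0.4227, 0.2051, 0.3613]
orientation: [2.218, 2.218, 0.015]
force: [1.2, 0.0, -0.3]
opening: 0.0891
gripper_force: 0.0
```

```bash
python3 - <<'E'
from h import *
im,W=pts('top'); save('t2',im); np.savez('/tmp/top2',im=im,W=W)
m=np.zeros((420,560),bool); m[165:240,205:275]=1
Z=W[...,2]
P=W[m&(Z>.072)&(Z<.088)]; r=cv2.minAreaRect(P[:,:2].astype(np.float32)); print('inf',len(P),P.mean(0),r)
m[:]=0; m[230:360,100:260]=1
P=W[m&(Z>.04)&(Z<.06)]; r=cv2.minAreaRect(P[:,:2].astype(np.float32)); print('lid',len(P),np.median(P,0),r)
x,y=np.median(P[:,:2],0)
print([ (z, (m&(abs(Z-z)<.003)).sum()) for z in (.05,.06,.08,.1,.15)])
E
python3 go.py .625 .068 .35 90
```

```text
inf 205 [0.62789615 0.06776614 0.07841792] ((0.6103057265281677, 0.044743612408638), (0.0731808990240097, 0.0796642079949379), 1.8012058734893799)
lid 1842 [0.42285372 0.19366507 0.05164581] ((0.42184868454933167, 0.2018667459487915), (0.10022382438182831, 0.09837521612644196), 0.5440385341644287)
[(0.05, np.int64(1487)), (0.06, np.int64(3)), (0.08, np.int64(9)), (0.1, np.int64(0)), (0.15, np.int64(0))]
t 7.6 pos [0.4221 0.2049 0.3582] q [ 0.34 -0.21  1.9   0.    1.44  0.34] open 0.09105004183160995 slide [-136.9  202.8    9.2] dr [ 0.0063 -0.0023  0.    ]
```

View pics/t2.png

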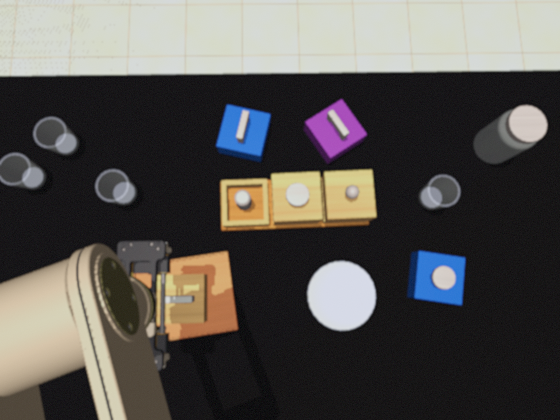

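The lid lies flat on the tray at (180,298), with its top at z = 0.052. The infuser is at (243,199), and the other lids are unmoved.

```bash
python3 - <<'E'
from h import *
z=np.load('/tmp/top2.npz'); W=z['W']; m=np.zeros((420,560),bool); m[185:212,232:256]=1
P=W[m&(abs(W[...,2]-.08)<.004)]; print(len(P),np.median(P,0),cv2.minAreaRect(P[:,:2].astype(np.float32)))
E
python3 go.py .627 .068 .34 90
```

```text
175 [0.62813631 0.06985901 0.07892045] ((0.6284597516059875, 0.06908689439296722), (0.030672645196318626, 0.03162432834506035), 0.10111263394355774)
t 7.6 pos [0.4221 0.2049 0.3582] q [ 0.34 -0.21  1.9   0.    1.44  0.34] open 0.09105004183160995 slide [-136.9  204.8   19.2] dr [ 0.0063 -0.0023  0.    ]
```

Call:
servo_tool(
  increments=[
    {"slide": [-22,33,0],"dr": [0,0,0],"jaw": 0},
    {"slide": [-46,70,0],"dr": [0,0,0],"jaw": 0},
    {"slide": [-70,107,0],"dr": [0,0,0],"jaw": 0},
    {"slide": [-94,144,0],"dr": [0,0,0],"jaw": 0},
    {"slide": [-118,180,5],"dr": [0,0,0],"jaw": 0},
    {"slide": [-133,202,15],"dr": [0,0,0],"jaw": 0},
    {"slide": [-136,206,20],"dr": [0,0,0],"jaw": 0},
    {"slide": [-136,206,20],"dr": [0,0,0],"jaw": 0},
    {"slide": [-136,206,20],"dr": [0,0,0],"jaw": 0},
  ],
)

```text
t: 8.5
tool_pos: [0.6262, 0.0691, 0.3337]
orientation: [-2.22, -2.221, 0.002]
force: [-0.4, -0.2, 1.2]
opening: 0.0932
gripper_force: 0.0
```

```bash
python3 go.py .6284 .0693 .237 90
```

```text
t 8.5 pos [0.6262 0.0691 0.3337] q [0.03 0.25 1.48 0.   1.41 0.03] open 0.09321475782804264 slide [ 0.2  2.4 96.7] dr [-0.0022 -0.0003  0.0004]
```

Call:
servo_tool(
  increments=[
    {"slide": [0,2,40],"dr": [0,0,0],"jaw": 0},
    {"slide": [0,2,75],"dr": [0,0,0],"jaw": 0},
    {"slide": [0,2,92],"dr": [0,0,0],"jaw": 0},
    {"slide": [0,2,97],"dr": [0,0,0],"jaw": 0},
    {"slide": [0,2,97],"dr": [0,0,0],"jaw": 0.3},
    {"slide": [0,2,97],"dr": [0,0,0],"jaw": 0.5},
    {"slide": [0,2,97],"dr": [0,0,0],"jaw": 0.6},
    {"slide": [0,2,97],"dr": [0,0,0],"jaw": 1},
    {"slide": [0,2,97],"dr": [0,0,0],"jaw": 1},
    {"slide": [0,2,97],"dr": [0,0,0],"jaw": 1},
    {"slide": [0,2,97],"dr": [0,0,0],"jaw": 1},
    {"slide": [0,2,97],"dr": [0,0,0],"jaw": 1},
    {"slide": [0,2,97],"dr": [0,0,0],"jaw": 1},
    {"slide": [0,2,97],"dr": [0,0,0],"jaw": 1},
    {"slide": [0,2,97],"dr": [0,0,0],"jaw": 1},
  ],
  force=25,
)

```text
t: 10.0
tool_pos: [0.629, 0.0685, 0.2377]
orientation: [-2.221, -2.221, 0.0]
force: [0.5, 0.9, -1.2]
opening: 0.0337
gripper_force: 25.0
```

Call:
servo_tool(
  increments=[
    {"slide": [0,0,-10],"dr": [0,0,0],"jaw": 1},
    {"slide": [0,0,-30],"dr": [0,0,0],"jaw": 1},
    {"slide": [0,0,-65],"dr": [0,0,0],"jaw": 1},
    {"slide": [0,0,-100],"dr": [0,0,0],"jaw": 1},
    {"slide": [0,0,-130],"dr": [0,0,0],"jaw": 1},
    {"slide": [0,5,-140],"dr": [0,0,0],"jaw": 1},
    {"slide": [-15,-15,-140],"dr": [0,0,0],"jaw": 1},
    {"slide": [-40,-40,-140],"dr": [0,0,0],"jaw": 1},
    {"slide": [-67,-67,-140],"dr": [0,0,0],"jaw": 1},
    {"slide": [-94,-94,-140],"dr": [0,0,0],"jaw": 1},
    {"slide": [-121,-121,-140],"dr": [0,0,0],"jaw": 1},
    {"slide": [-148,-148,-140],"dr": [0,0,0],"jaw": 1},
    {"slide": [-175,-175,-140],"dr": [0,0,0],"jaw": 1},
    {"slide": [-197,-198,-130],"dr": [0,0,0],"jaw": 1},
    {"slide": [-207,-209,-105],"dr": [0,0,0],"jaw": 1},
    {"slide": [-208,-210,-75],"dr": [0,0,0],"jaw": 1},
    {"slide": [-208,-210,-50],"dr": [0,0,0],"jaw": 1},
    {"slide": [-208,-210,-40],"dr": [0,0,0],"jaw": 1},
    {"slide": [-208,-210,-40],"dr": [0,0,0],"jaw": 1},
  ],
)

```text
t: 11.9
tool_pos: [0.4183, -0.1392, 0.2759]
orientation: [-2.219, -2.219, 0.002]
force: [-0.8, 0.4, 0.2]
opening: 0.0333
gripper_force: 25.0
```

```bash
python3 go.py .4185 -.14 .243 90; python3 - <<'E'
from h import *
im,W=pts('side'); save('s3',im)
E
```

```text
t 11.9 pos [ 0.4183 -0.1392  0.2759] q [-0.44 -0.21  2.06 -0.    1.3  -0.44] open 0.033311421787395004 slide [-0.9  0.3 32.9] dr [-0.0037 -0.0017  0.    ]
```

View pics/s3.png

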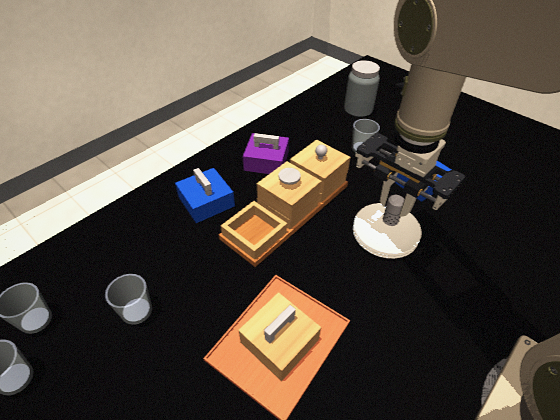

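The infuser is held upright above the saucer at (393,212), and the lid rests in the middle of the tray at (280,335). I'm lowering the infuser.

Call:
servo_tool(
  increments=[
    {"slide": [-1,0,15],"dr": [0,0,0],"jaw": 1},
    {"slide": [-1,0,25],"dr": [0,0,0],"jaw": 1},
    {"slide": [-1,0,30],"dr": [0,0,0],"jaw": 1},
    {"slide": [-1,0,32],"dr": [0,0,0],"jaw": 1},
    {"slide": [-1,0,33],"dr": [0,0,0],"jaw": 1},
    {"slide": [-1,0,34],"dr": [0,0,0],"jaw": 1},
    {"slide": [-1,0,34],"dr": [0,0,0],"jaw": 1},
  ],
)

```text
t: 12.65
tool_pos: [0.4192, -0.1406, 0.2441]
orientation: [2.221, 2.221, 0.0]
force: [-0.3, -0.8, -1.3]
opening: 0.0335
gripper_force: 25.0
```

Call:
servo_tool(
  increments=[
    {"slide": [0,0,1],"dr": [0,0,0],"jaw": 1},
    {"slide": [0,0,1],"dr": [0,0,0],"jaw": 1},
    {"slide": [0,0,1],"dr": [0,0,0],"jaw": 1},
  ],
)

```text
t: 12.95
tool_pos: [0.419, -0.1405, 0.2428]
orientation: [2.221, 2.221, 0.0]
force: [-0.3, 0.6, -0.6]
opening: 0.0331
gripper_force: 25.0
```

Call:
servo_tool(
  increments=[
    {"slide": [0,0,1],"dr": [0,0,0],"jaw": 1},
    {"slide": [0,0,1],"dr": [0,0,0],"jaw": 1},
    {"slide": [0,0,1],"dr": [0,0,0],"jaw": 1},
  ],
)

```text
t: 13.25
tool_pos: [0.4192, -0.1406, 0.2426]
orientation: [2.221, 2.221, 0.0]
force: [-3.7, 2.2, 7.4]
opening: 0.0335
gripper_force: 25.0
```

Contact is felt at 7 N, so I'm releasing gently and retreating upwards.

Call:
servo_tool(
  increments=[
    {"slide": [0,0,0],"dr": [0,0,0],"jaw": 0.55},
    {"slide": [0,0,0],"dr": [0,0,0],"jaw": 0.5},
    {"slide": [0,0,0],"dr": [0,0,0],"jaw": 0.4},
    {"slide": [0,0,0],"dr": [0,0,0],"jaw": 0.2},
    {"slide": [0,0,0],"dr": [0,0,0],"jaw": 0},
    {"slide": [0,0,0],"dr": [0,0,0],"jaw": 0},
    {"slide": [0,0,-20],"dr": [0,0,0],"jaw": 0},
    {"slide": [0,0,-55],"dr": [0,0,0],"jaw": 0},
    {"slide": [0,0,-95],"dr": [0,0,0],"jaw": 0},
    {"slide": [0,0,-120],"dr": [0,0,0],"jaw": 0},
    {"slide": [0,0,-120],"dr": [0,0,0],"jaw": 0},
    {"slide": [0,0,-120],"dr": [0,0,0],"jaw": 0},
  ],
)

```text
t: 14.45
tool_pos: [0.4191, -0.1406, 0.362]
orientation: [2.221, 2.221, 0.001]
force: [-0.9, -1.0, -1.3]
opening: 0.0933
gripper_force: 0.0
```

```bash
python3 - <<'E'
from h import *
im,W=pts('side'); save('s4',im)
Z=W[...,2]; m=np.zeros((420,560),bool); m[180:250,350:430]=1
P=W[m&(Z>.075)&(Z<.1)&(abs(W[...,0]-.42)<.04)]; print(len(P),np.median(P,0),P.max(0),P.min(0))
E
```

```text
183 [ 0.41736791 -0.13497198  0.08407121] [ 0.43549042 -0.12209646  0.08742991] [ 0.40219484 -0.15284772  0.07500691]
```

View pics/s4.png

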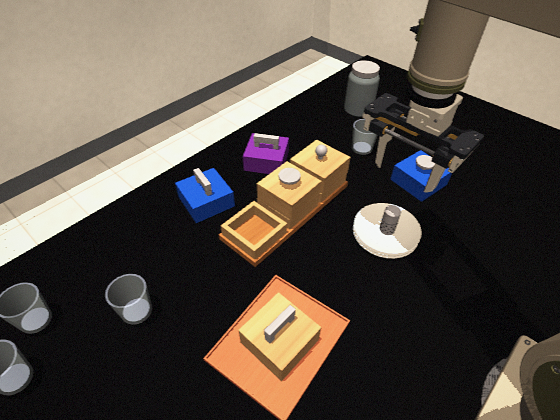

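The infuser stands upright in the middle of the saucer at (390,220), with its top at z ≈ 0.085. The lid is on the tray, the other lids and the cups are undisturbed, and the gripper is clear.

```bash
python3 -c "from plant import *; print(close_job())"
```

```text
the job is handed in; nothing more can be done
None
```

The bar-handled lid lies right way up in the middle of the tray, the infuser stands upright in the middle of the top saucer, the other lids and cups look undisturbed, and the job is handed in at about 14.5 s; no verdict was returned.

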